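# Set the sample lift by its clicks and load the vial

### The arm

A 7-joint arm with a two-finger parallel gripper is mounted at the origin on a cart in front of the work surface, level with it; the furniture and walls round the work are solid. World frame = base frame: x ahead of the robot, y to its left, z up, the work surface at z = 0. Lengths are in m, angles in rad, forces in N, time in s.
With the tool pointing down it reaches from about 0.35 to 0.9 m from the base axis. Payload 7.2 kg.
Tool frame: the origin (TCP) lies at the very end of the fingers, on their centre line; the grasp point (between the pads) lies 19 mm behind it; z points along the fingers, y is the line along which they close (so a half turn about z gives the same grasp; the last joint's range is limited). The gripper opens to 88 mm and grips with 3 to 60 N. Pads are 20 mm wide; open, the fingers measure 115 mm over their backs; the gripper's body (75 mm by 178 mm) begins 61 mm behind the grasp point.
Start: joints at [-1.376, 0.411, -0.013, 1.596, 0.006, 1.134, -0.082], TCP at [0.162, 0.604, 0.223] pointing down, gripper open.
Joint ranges: [-2.95, 2.95], [-0.29, 1.99], [-1.47, 1.44], [0.14, 2.54], [-1.03, 4.17], [0.13, 1.85], [-2.86, 2.86]. Speed limits (rad/s): [2.39, 2.39, 3.01, 3.01, 3.14, 3.14, 3.14].

### API

Orientations are given as a 3x3 rotation matrix whose columns are the frame's x, y, z axes.
In Python, from workcell import bot, snapshot gives the robot as it stands. Calls block until the motion is done:
- bot.move_to(position, orientation): joint-space move of the TCP to a pose.
- bot.move_linear(position, ori=None, vel=0.15, until_force=None): straight line of the TCP; ori=None keeps the orientation; vel is the mean speed in m/s. With until_force (N) it stops when the force on the tool has changed by that much, and returns True; else False.
- bot.movej(angles): joint-space move.
- bot.move_gripper(opening): opening from 0.0 (shut) to 1.0 (fully open); the grip force is fixed at half the most; returns when the fingers have stopped.
- bot.hold(seconds).
- bot.solve_ik(position, orientation): joint angles nearest the present ones, or None.
- bot.read_state(): the state.
- snapshot(name): name is "side" or "top" or "wrist"; returns a dict with "color" (400x640x3 uint8, red, green, blue), "fov_y" (degrees; the focal length in pixels is half the picture's height over the tangent of half this angle, whatever the lens; pixels are square), "cx", "cy" (the principal point, pixels), "xyz" and "attitude" of the camera in the world. Camera axes: x right, y down, z forward; pixel columns grow to the right and rows downward; lengths in m; the calibration is good to about 2 mm. A picture is of the moment at which its call begins. There is no depth.
A pose or a line that the arm cannot do raises bot.Unreachable and nothing moves.
- bot.sign_off(): hands the job in; it is judged then, once.
The state is a dict: "t": time; "joint_positions": joint angles; "qd": joint speeds; "joint_efforts": joint torques, N m; "position": TCP position; "eef_rot": TCP orientation; "ft_force": force on the tool from outside, world axes, zero at the start; "ft_torque": the same for the moment, N m; "finger_gap": opening from 0.0 (shut) to 1.0 (fully open); "finger_force": force on a finger pad.
Only numpy, scipy, OpenCV 4.12 (cv2) and the standard library are available. Lean on these libraries where they do the work, as an engineer would, in place of code of your own. Each camera call takes 0.05 s, during which the arm holds its last target. There are 200 camera calls.

### The job

Set up the sample lift for the blue-capped vial: turn its black dial anticlockwise until you feel the end stop, without forcing it, then clockwise exactly six clicks from the stop, never going past the sixth. Then stand the blue-capped vial upright in the lift's cup, lowering it to the cup's floor before you let go and without pushing the cup off its click. Leave the white-capped vials and the conical flask where they are.

Things in the scene. Friction and masses are not known exactly. Their poses are not given: they have to be found in the camera images.
- lift: the sample lift, fixed to the worktop: a white box with a blue band, 120 (x) x 220 (y) mm, flat top 50 mm above the worktop. Origin under its centre on the worktop, z up. The dial stands on its +y half, the cup on its -y half
- dial_axis (a point): centre of the dial's top face (fixed). At (0, 55, 82) mm in the lift's frame. The dial is a round black ribbed knob, 40 mm in diameter, 29 mm tall, its underside 3 mm above the box (a 46 mm skirt, 4 mm high, at its foot); grip it at any yaw. Anticlockwise from above lowers the cup, clockwise raises it. It starts between click 1 and click 6, perhaps between clicks
- dial_foot (a point): foot of the dial on its axis, on the box top. Clicks: 24 a turn (0.262 rad each). Leaving one takes up to 0.3 N m, falling to nothing half way; then the dial snaps into the next by itself, let go or not. The end stop at click 0 is sprung: to press on past it takes 0.45 N m or more at once, 0.7 to 0.8 N m at 0.2 rad beyond (forced); let go, the dial comes back to click 0
- zero_mark (a point): red tick on the box top, 30 mm from the dial's axis towards -x of the lift: the pointer line points here at the stop (click 0). White ticks follow clockwise, one a click
- cup (a joint): height of the cup above its lowest click position, m: 0 with the dial at the stop, 0.002 more for each click (0.012 at the sixth). The dial drives it; it goes below 0 only if the stop is being forced. Pressing the cup down with more than about 20 N can drive the dial back
- cup_floor (a point): centre of the inner floor of the cup, a round upright aluminium socket of 26 mm inner and 31 mm outer diameter; its rim is 18 mm above this floor. It lies at (0, -55, 57) mm in the lift's frame with the cup lowest, and rises with the cup
- vial_blue: the vial to load: glass, blue cap, 22 mm in diameter, 50 mm tall (grip the glass or the cap's lower part, 10 to 42 mm up), 18 g, standing upright on the worktop; origin at the centre of its underside, z up
- vial_white_a: a vial of the same size with a white cap, not to be moved; origin at the centre of its underside
- vial_white_b: another vial of the same size with a white cap, not to be moved; origin at the centre of its underside
- flask_conical: a conical glass flask, 84 mm in diameter and 131 mm tall, not to be moved; origin at the centre of its underside

How it is judged:
On the way, in this order (a step that is already met when the one before it is completed fails the run):
1. the dial is at its anticlockwise end stop (cup within 0.6 mm of its lowest click) (value of joint cup below 0.0006 m), for 0.2 s.
2. the dial is on its sixth click from the stop (cup at 12 mm, within 0.8 mm) (value of joint cup between 0.0112 and 0.0128 m), for 0.3 s.
3. the blue-capped vial is lowered onto the cup's floor (within 4 mm) while still held (horizontal distance between vial_blue and cup_floor below 0.006 m and z of vial_blue in the frame of cup_floor below 0.004 m and contact force between the fingers and vial_blue above 1 N), for 0.1 s.
At the end, for the whole second after the job is handed in: The dial rests on its sixth click (cup 12 mm above its lowest click, within 0.8 mm) and the blue-capped vial stands at rest on the cup's floor: within 3 mm in height and 6 mm sideways, tilted less than 0.2 rad (all of step 2 and horizontal distance between vial_blue and cup_floor below 0.006 m and z of vial_blue in the frame of cup_floor between -0.003 and 0.003 m and angle between vial_blue's own z axis and vertical below 0.2 rad and linear speed of vial_blue below 0.02 m/s); the robot touches nothing.
It fails at once if the end stop is forced: the cup driven more than 1.5 mm below its lowest click (the dial pushed 0.2 rad past the stop) (value of joint cup below -0.0015 m).
It fails at once if the dial is turned past the sixth click (cup above 13.4 mm) (value of joint cup above 0.0134 m).
It fails at once if a white-capped vial or the conical flask is moved by more than 15 mm (distance of any of vial_white_a, vial_white_b, flask_conical from where it was at the start of the episode above 0.015 m).
It also fails if it takes over 72 s, if anything falls off the work surface, if the arm or the gripper's body presses on something with over 40 N, if the wrist force passes 120 N, or if a joint passes its speed limit or range.

## Working session

There is one attempt and no reset: what is moved stays moved. The work goes in short steps, each a Python script; the robot and the scene stay as the last script left them, time stands still between calls to the robot, and variables do not carry over. Pictures are saved under pics/ and viewed, at most 10 in all, crops included, and the job is handed in when it is done.

```bash
mkdir -p pics; ls
cat > h.py <<'E'
import numpy as np,cv2
from workcell import bot,snapshot
def save(n,f,crop=None,s=1):
    d=snapshot(n);im=d["color"][:,:,::-1]
    if crop: x0,y0,x1,y1=crop; im=im[y0:y1,x0:x1]
    cv2.imwrite("pics/"+f,cv2.resize(im,None,fx=s,fy=s,interpolation=cv2.INTER_CUBIC)); return d
def ray(d,u,v):
    f=200/np.tan(np.radians(d["fov_y"])/2)
    r=np.array(d["attitude"])@np.array([(u-d["cx"])/f,(v-d["cy"])/f,1]); return np.array(d["xyz"]),r
def at(d,u,v,z):
    c,r=ray(d,u,v); return c+r*(z-c[2])/r[2]
def proj(d,p):
    f=200/np.tan(np.radians(d["fov_y"])/2)
    q=np.array(d["attitude"]).T@(np.array(p)-np.array(d["xyz"])); return d["cx"]+f*q[0]/q[2],d["cy"]+f*q[1]/q[2]
E
python3 - <<'E'
from h import *
for n in("top","side"):
    d=save(n,n+"0.png"); print(n,d["fov_y"],d["cx"],d["cy"],d["xyz"],d["attitude"])
print(bot.read_state())
E
```

```text
pics
top 54.36691571020956 322.8854903956092 197.95299068391236 [ 0.43156697 -0.13200282  0.99533794] [[-0.00306124 -0.98896831  0.14809562]
 [-0.99991101  0.00495026  0.01238854]
 [-0.01298498 -0.14804452 -0.98889545]]
side 44.32253992949695 325.62106510616167 203.19665225795603 [ 0.05647428 -0.92221993  0.5704634 ] [[ 0.85366431 -0.2256665   0.46939522]
 [-0.52047632 -0.40254335  0.75303602]
 [ 0.01901692 -0.88714907 -0.46109096]]
{'t': 0.1, 'joint_positions': array([-1.3761787 ,  0.41183125, -0.01274599,  1.59691869,  0.00559947,
        1.13431249, -0.08219707]), 'qd': array([-0.00079797, -0.00205742,  0.00032903, -0.00180723,  0.00091835,
       -0.00092288, -0.00043013]), 'joint_efforts': array([ 2.67509924e-03, -5.89099574e+01,  6.43723737e-01, -2.91712403e+01,
       -5.37757238e-02,  1.45371608e-02,  4.03043487e-05]), 'position': array([0.16227819, 0.60310708, 0.22190299]), 'eef_rot': array([[-9.65676826e-01,  2.59746387e-01, -2.87873514e-04],
       [ 2.59746532e-01,  9.65675807e-01, -1.40502137e-03],
       [-8.69567370e-05, -1.43157073e-03, -9.99998972e-01]]), 'ft_force': array([-1.0801759 , -0.8773591 , -0.19159424]), 'ft_torque': array([-0.02842613,  0.03327002,  0.01649451]), 'finger_force': 0.0, 'finger_gap': 0.9983826790050081}
```

View pics/top0.png

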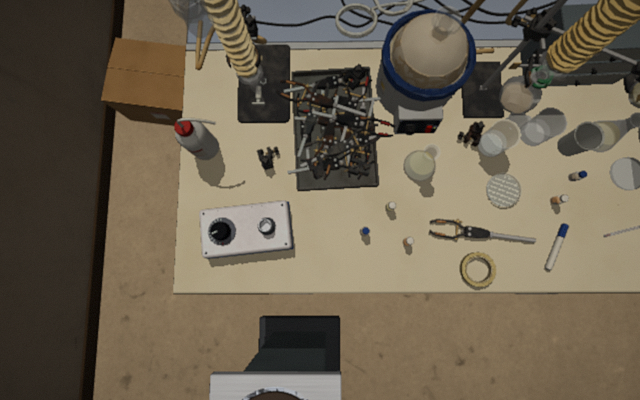

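View pics/side0.png

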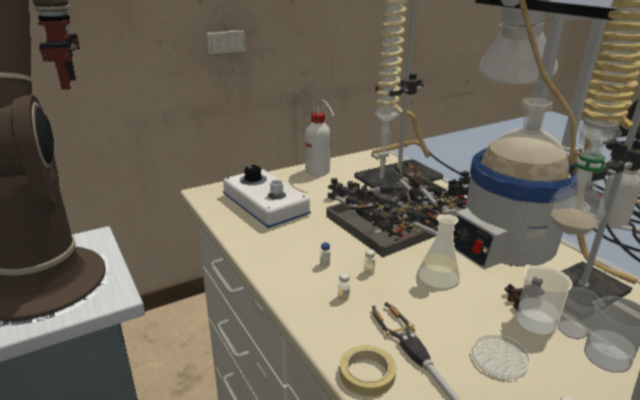

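The top view shows the lift around (246,230), dial at (221,231), cup at (266,227), blue cap at (366,231) and white caps at (391,206) and (408,243). The flask is at (420,165). I'll enlarge these next.

Run:
```python
from h import *
save("top","topc.png",(190,190,300,270),7)
save("top","topv.png",(350,190,430,260),8)
```

```text
(no output)
```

View pics/topc.png

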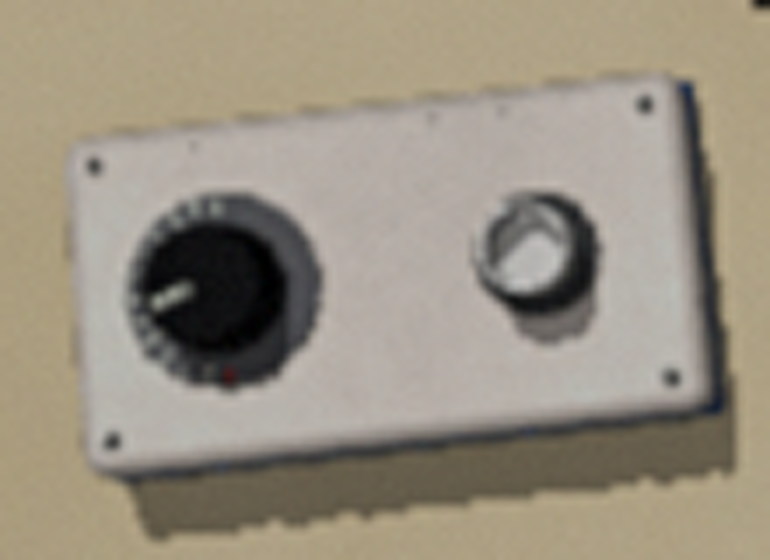

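View pics/topv.png

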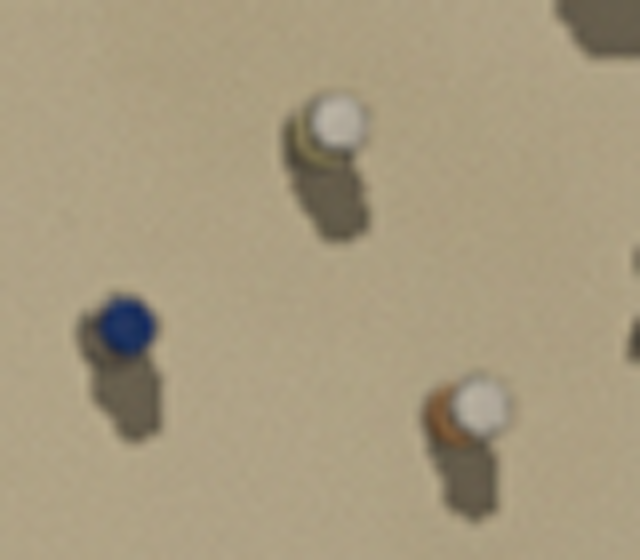

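The lift crop gives the screws at (94,166), (645,104), (671,377) and (112,441), dial top centre at (214,288), and red tick at (230,376). The pointer is just past click 4. The vial crop has the blue cap's centre at (127,326). I'll compute positions and cross-check them in the side view.

Run:
```python
from h import *
d=snapshot("top");s=snapshot("side")
P=lambda u,v,x0,y0,k:((u+.5)/k-.5+x0,(v+.5)/k-.5+y0)
S=[at(d,*P(u,v,190,190,7),.05) for u,v in((94,166),(645,104),(671,377),(112,441))]
c=np.mean(S,0); y=(S[0]+S[3]-S[1]-S[2])[:2]; yaw=np.arctan2(-y[0],y[1])
print("lift",c,"yaw",yaw,"screw dims",np.linalg.norm(S[0]-S[1]),np.linalg.norm(S[0]-S[3]))
C=[at(d,*P(u,v,190,190,7),.05) for u,v in((70,140),(680,72),(708,402),(92,470))]
print("corners mean",np.mean(C,0),np.linalg.norm(C[0]-C[1]),np.linalg.norm(C[0]-C[3]))
R=np.array([[np.cos(yaw),-np.sin(yaw)],[np.sin(yaw),np.cos(yaw)]])
dial=c[:2]+R@[0,.055];cup=c[:2]+R@[0,-.055]
dd=at(d,*P(214,288,190,190,7),.082)
print("dial",dial,"direct",dd,"cup",cup,"rim direct",at(d,*P(526,250,190,190,7),.085))
b=at(d,*P(127,326,350,190,8),.05);print("blue",b)
for u,v in((338,122),(482,406)):print("white",at(d,*P(u,v,350,190,8),.05))
print("side: dial",proj(s,[*dial,.082]),"cup",proj(s,[*cup,.085]),"blue",proj(s,[*b[:2],.05]))
p=at(d,*P(172,297,190,190,7),.082)-dd; q=R.T@p[:2]; print("clicks",np.arctan2(q[1],-q[0])/.2618)
save("side","s1.png",(215,155,345,275),6)
for k in np.arange(-3,3.2,.5):
    Y=np.array([[np.cos(k),np.sin(k),0],[np.sin(k),-np.cos(k),0],[0,0,-1]])
    a=bot.solve_ik([*dial,.15],Y); print(round(k,2),None if a is None else np.round(a,2))
```

```text
lift [0.49949884 0.07216296 0.05      ] yaw 0.10906382390597023 screw dims 0.19400645938706557 0.0959165203461827
corners mean [0.49999771 0.06974404 0.05      ] 0.21510080685504382 0.11512726885494041
dial [0.49351221 0.12683618] direct [0.49170358 0.12115818 0.082     ] cup [0.50548546 0.01748975] rim direct [0.50380413 0.01595214 0.085     ]
blue [ 0.49340444 -0.22294898  0.05      ]
white [ 0.55535498 -0.28848192  0.05      ]
white [ 0.4689345  -0.32921843  0.05      ]
side: dial (np.float64(252.30311277977597), np.float64(167.95869195963388)) cup (np.float64(276.1739440791014), np.float64(182.16566399897297)) blue (np.float64(325.1865056683369), np.float64(244.45491683732814))
clicks 5.622324504541099
-3.0 [-0.6   0.3   0.31  1.97 -0.12  0.89  1.48]
-2.5 [-0.51  0.3   0.2   1.97 -0.07  0.89  1.94]
-2.0 [-0.43  0.3   0.11  1.96 -0.04  0.89  2.4 ]
-1.5 [ 0.55  0.61 -1.23  1.9   0.65  1.11  2.28]
-1.0 [-1.24  0.59  1.27  2.01 -0.67  1.05 -2.23]
-0.5 [-1.24  0.59  1.27  2.01 -0.67  1.05 -1.73]
0.0 [-0.94  0.36  0.75  1.99 -0.31  0.91 -1.6 ]
0.5 [-0.87  0.34  0.65  1.99 -0.26  0.9  -1.15]
1.0 [-0.85  0.33  0.63  1.99 -0.25  0.9  -0.67]
1.5 [-0.8   0.32  0.56  1.98 -0.22  0.89 -0.19]
2.0 [-0.75  0.32  0.5   1.98 -0.19  0.89  0.28]
2.5 [-0.7   0.31  0.44  1.98 -0.17  0.89  0.75]
3.0 [-0.64  0.3   0.36  1.98 -0.14  0.89  1.22]
```

View pics/s1.png

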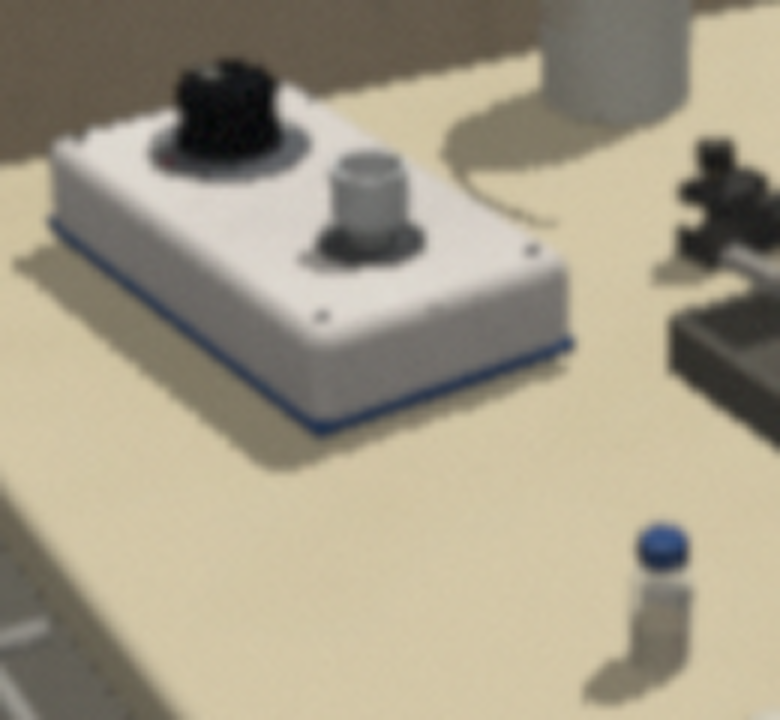

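The side view confirms the estimates: dial, cup and blue cap all land within about half a pixel of where they project. Next I'll grip the dial and turn it in small steps while watching the torque.

```bash
cat >> h.py <<'E'
DIAL=[.4932,.1263];CUP=[.505,.017];BLUE=[.4934,-.2229]
def Y(k): return np.array([[np.cos(k),np.sin(k),0],[np.sin(k),-np.cos(k),0],[0,0,-1]])
def turn(dk):
    q=np.array(QT[0]) if QT else np.array(bot.read_state()["joint_positions"])
    q[6]+=dk; QT[:]=[q]; bot.movej(q); s=bot.read_state()
    return s
QT=[]
E
python3 - <<'E'
from h import *
k=.8
bot.move_to([*DIAL,.25],Y(k)); bot.move_linear([*DIAL,.11]); 
print(bot.move_linear([*DIAL,.061],vel=.06,until_force=6),bot.read_state()["position"],bot.read_state()["t"])
bot.move_gripper(0.0)
s=bot.read_state();print(s["finger_gap"]*88,s["finger_force"],s["ft_force"],s["ft_torque"],s["t"])
for i in range(6):
    s=turn(.04);print(round(s["t"],2),round(s["joint_positions"][6],3),s["ft_torque"].round(3),s["ft_force"].round(1))
E
```

```text
False [0.49347824 0.12629254 0.0612178 ] 4.4917
39.63068494035559 29.99946266412735 [-1.30024157  0.97807435  3.01947611] [ 0.18404177  0.49793697 -0.0350785 ] 5.3
5.55 -0.74 [-0.148  0.334 -0.204] [-1.3 -0.1  3. ]
5.8 -0.701 [ 0.008  0.384 -0.059] [-0.8 -0.2 -0.7]
6.05 -0.661 [-0.464  0.281  0.067] [-0.6 -1.1  3.3]
6.3 -0.621 [-0.514 -0.005  0.183] [ 0.1 -1.3  3.2]
6.55 -0.582 [-0.599 -0.304 -0.019] [ 2.  -2.   0.3]
6.8 -0.541 [-0.986 -0.209 -0.278] [ 0.2 -3.2  5.2]
```

Run:
```python
from h import *
for i in range(45):
    s=turn(.03); tz=s["ft_torque"][2]; print(round(s["t"],2),round(s["joint_positions"][6],3),round(tz,3))
    if tz<-.4: break
```

```text
7.05 -0.513 -0.231
7.3 -0.483 -0.053
7.55 -0.453 -0.019
7.8 -0.422 0.12
8.05 -0.392 0.157
8.3 -0.362 0.186
8.55 -0.333 -0.008
8.8 -0.303 -0.129
9.05 -0.273 -0.129
9.3 -0.243 -0.064
9.55 -0.213 -0.056
9.8 -0.183 0.029
10.05 -0.152 0.123
10.3 -0.122 0.174
10.55 -0.092 0.229
10.8 -0.063 -0.102
11.05 -0.033 -0.26
11.3 -0.003 -0.442
```

```bash
cat >> h.py <<'E'
def tq(n=5):
    v=[]
    for _ in range(n): bot.hold(.04); v.append(bot.read_state()["ft_torque"][2])
    return np.mean(v)
E
python3 - <<'E'
from h import *
print(tq())
for i in range(4):
    s=turn(.02); m=tq(); print(round(s["t"],2),round(s["joint_positions"][6],3),round(s["ft_torque"][2],3),round(m,3))
    if m<-.4: break
d=save("top","t2.png",(190,190,300,270),7)
E
```

```text
-0.48646838836619216
11.76 0.016 -0.103 -0.046
12.22 0.036 -0.144 -0.156
12.68 0.056 -0.049 -0.052
13.13 0.076 -0.121 0.0
```

Run:
```python
from h import *
save("side","s2.png",(215,155,345,275),6)
a=cv2.imread("pics/s1.png");b=cv2.imread("pics/s2.png")
cv2.imwrite("pics/cmp.png",np.hstack([a[100:320,250:470],b[100:320,250:470]]))
```

```text
(no output)
```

View pics/cmp.png

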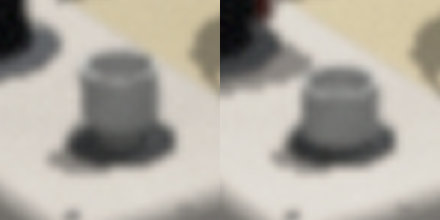

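The cup's rim has dropped about 17 enlarged pixels, from row 66 to row 82. I'll convert that to a height and keep turning, using the cup height as a cross-check.

```bash
cat >> h.py <<'E'
_a=cv2.imread("pics/s1.png")[155:160] if 0 else None
def side6():
    im=snapshot("side")["color"][155:275,215:345,::-1]
    return cv2.resize(im,None,fx=6,fy=6,interpolation=cv2.INTER_CUBIC)
def cupshift():
    # shift (mm of cup) of the rim since s1, negative = lower
    T=cv2.imread("pics/s1.png")[145:190,325:415]; b=side6()[125:260,315:425]
    r=cv2.matchTemplate(b,T,cv2.TM_CCOEFF_NORMED); _,v,_,l=cv2.minMaxLoc(r)
    return -(l[1]+125-145)/6/PXMM, round(v,2)
PXMM=0.45
E
python3 - <<'E'
from h import *
import h
s=snapshot("side"); p=[proj(s,[*CUP,z]) for z in(.075,.085)]; print(p); h.PXMM=(p[0][1]-p[1][1])/10; print(h.PXMM)
for r in(166,182): print("cup h mm est", 10-( (r+.5)/6-.5+155-p[1][1])/h.PXMM)
print(cupshift())
for i in range(12):
    s=turn(.025); m=tq(3); c=cupshift(); print(round(s["t"],2),round(s["joint_positions"][6],3),round(m,3),c)
    if m<-.4: break
E
```

```text
[(np.float64(276.19731086909354), np.float64(186.17107170755085)), (np.float64(276.07949055416736), np.float64(182.2865865148504))]
0.38844851927004526
cup h mm est 10.094186264164811
cup h mm est 3.229269719553609
(np.float64(-7.293973828649429), 0.87)
13.79 0.101 0.064 (np.float64(-7.293973828649429), 0.91)
14.22 0.126 0.15 (np.float64(-7.7230311126876305), 0.92)
14.64 0.151 0.172 (np.float64(-7.7230311126876305), 0.95)
15.07 0.176 0.083 (np.float64(-7.7230311126876305), 0.96)
15.49 0.2 -0.07 (np.float64(-7.7230311126876305), 0.98)
15.92 0.225 -0.168 (np.float64(-7.7230311126876305), 0.98)
16.34 0.25 -0.406 (np.float64(-7.7230311126876305), 0.99)
```

Run:
```python
from h import *
import h; h.PXMM=.388
for i in range(3):
    s=turn(.022); m=tq(4); print(round(s["t"],2),round(s["joint_positions"][6],3),round(m,3),cupshift())
    if m<-.5: break
```

```text
16.77 0.271 -0.19 (-8.161512027491408, 0.98)
17.23 0.293 -0.07 (-8.161512027491408, 0.98)
17.7 0.315 -0.03 (-8.161512027491408, 0.98)
```

Run:
```python
from h import *
import h; h.PXMM=.388
turn(.1)
for i in range(7):
    s=turn(.022); m=tq(4); print(round(s["t"],2),round(s["joint_positions"][6],3),round(m,3),cupshift())
    if m<-.45: break
```

```text
18.42 0.437 0.098 (-9.02061855670103, 0.98)
18.88 0.459 0.041 (-9.450171821305842, 0.98)
19.35 0.481 -0.281 (-9.450171821305842, 0.98)
19.82 0.502 -0.615 (-9.879725085910653, 0.98)
```

Run:
```python
from h import *
import h; h.PXMM=.388
s=turn(.02); print(s["joint_positions"][6],tq(4),s["finger_gap"]*88)
s=turn(.02); print(s["joint_positions"][6],tq(4),cupshift())
```

```text
0.5211886678435829 -0.6572176587967425 39.86576279449793
0.5418015047375471 -0.6677478938688967 (-9.879725085910653, 0.98)
```

Run:
```python
from h import *
s=turn(-.085); print(s["joint_positions"][6],tq(3))
bot.move_gripper(.7); p=bot.read_state()["position"]; bot.move_linear([p[0],p[1],.17],vel=.2)
print(bot.read_state()["t"])
save("wrist","w1.png")
```

```text
0.4565651879105233 -0.031435037853044766
22.5417
```

View pics/w1.png

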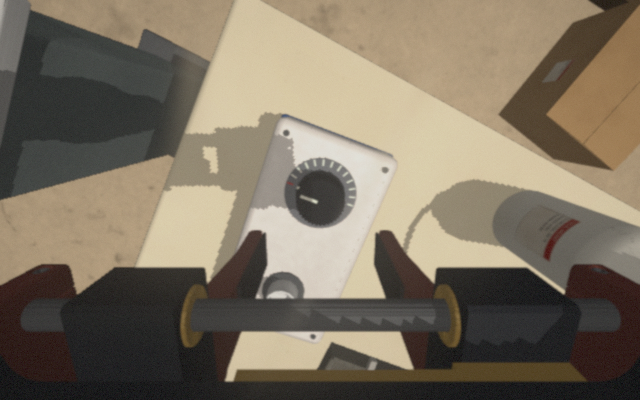

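Run:
```python
from h import *
save("wrist","w2.png",(275,145,370,240),6)
```

```text
(no output)
```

View pics/w2.png

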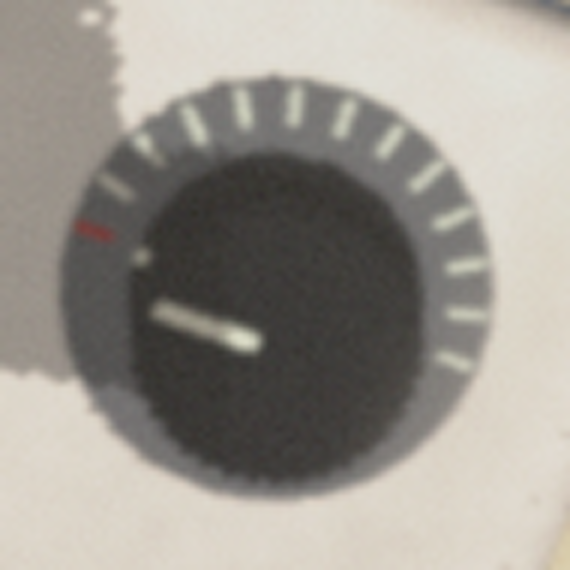

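The pointer line slopes along (-100,-35), parallel to the lift's -x axis and aimed at the red tick, so the dial is at click 0. I'll grip it again and turn six clicks clockwise.

Run:
```python
from h import *
import h; h.PXMM=.388
print("at 0:",cupshift())
p=bot.read_state()["position"]; bot.move_linear([p[0],p[1],.061],vel=.15); bot.move_gripper(0.0)
q0=bot.read_state()["joint_positions"][6]
for i in range(1,13):
    s=turn(-.1309 if i<12 else -.12)
    print(round(s["t"],2),round((q0-s["joint_positions"][6])/.2618,2),round(s["ft_torque"][2],2),cupshift()[0] if i%2==0 else "")
print(tq(4))
```

```text
at 0: (-9.450171821305842, 0.98)
24.3 0.49 0.11 
24.56 0.98 -0.24 -7.731958762886598
24.87 1.48 0.09 
25.12 1.97 -0.09 -6.013745704467354
25.43 2.47 0.1 
25.69 2.98 -0.45 -4.29553264604811
26.0 3.47 0.14 
26.26 3.98 -0.24 -1.7182130584192439
26.57 4.47 0.25 
26.82 4.97 -0.06 -0.42955326460481097
27.13 5.48 -0.03 
27.38 5.93 0.03 1.2886597938144329
0.11805892371882282
```

Run:
```python
from h import *
import h; h.PXMM=.388
bot.move_gripper(.7); p=bot.read_state()["position"]; bot.move_linear([p[0],p[1],.17],vel=.2)
print(bot.read_state()["t"],cupshift())
save("wrist","w3.png",(265,135,380,250),5)
```

```text
28.85 (0.42955326460481097, 0.99)
```

View pics/w3.png

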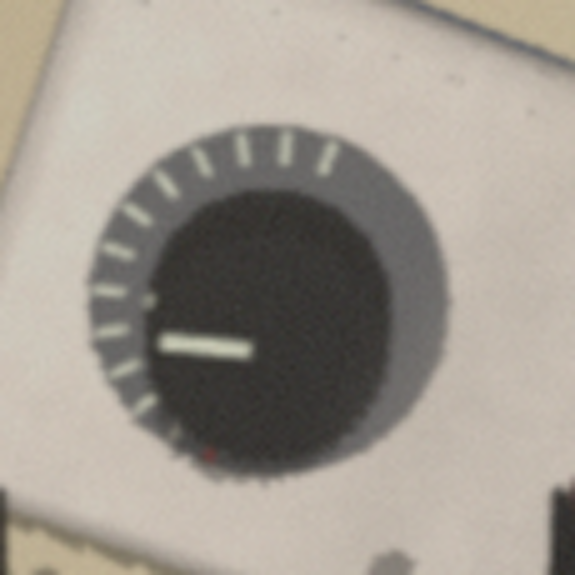

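The pointer direction works out to 74° clockwise from the zero tick, which is click 5, so the pads slipped and the dial settled one short. I'll grip again and turn one more click in small steps.

Run:
```python
from h import *
import h; h.PXMM=.388
p=bot.read_state()["position"]; bot.move_linear([p[0],p[1],.061],vel=.15); bot.move_gripper(0.0)
q0=bot.read_state()["joint_positions"][6]; print(tq(3),cupshift())
for i in range(6):
    s=turn(-.0436); print(round(s["t"],2),round((q0-s["joint_positions"][6])/.2618,2),round(tq(3),2),cupshift()[0])
```

```text
-0.02108840675447002 (0.42955326460481097, 0.99)
30.73 0.16 0.18 0.8591065292096219
31.15 0.33 0.11 1.2886597938144329
31.57 0.49 -0.06 1.7182130584192439
32.0 0.66 0.0 1.7182130584192439
32.42 0.83 -0.21 2.147766323024055
32.85 0.99 -0.03 2.5773195876288657
```

Cup height change is now 12.0 mm from the stop, which is click 6. I'll release, take one wrist picture over the cup to check the pointer and refine the cup position, then locate the blue cap by colour.

Run:
```python
from h import *
import h,pickle; h.PXMM=.388
bot.move_gripper(.7); p=bot.read_state()["position"]; bot.move_linear([p[0],p[1],.15],vel=.2)
print(bot.read_state()["t"],cupshift())
bot.move_to([*CUP,.20],Y(2.04))
d=save("wrist","w4.png",(240,60,440,230),4)
print("proj cup",proj(d,[*CUP,.087]),"dial",proj(d,[*DIAL,.082]),d["xyz"])
pickle.dump({k:v for k,v in d.items()},open("w4.pkl","wb"))
k=2.356
bot.move_to([*BLUE,.20],Y(k)); bot.move_gripper(.6)
d=snapshot("wrist"); im=d["color"].astype(int); cv2.imwrite("pics/w5.png",d["color"][:,:,::-1])
u0,v0=proj(d,[*BLUE,.05]); print("pred",u0,v0)
m=((im[:,:,2]>im[:,:,0]+40)&(im[:,:,2]>im[:,:,1]+25)).astype(np.uint8)
n,_,st,ce=cv2.connectedComponentsWithStats(m)
for i in range(1,n):
    if st[i,4]>40: print(st[i],ce[i],at(d,*ce[i],.05))
print(bot.read_state()["t"])
```

```text
34.175 (2.5773195876288657, 1.0)
proj cup (np.float64(320.26430190700023), np.float64(198.03904520128265)) dial (np.float64(365.9015017914468), np.float64(79.61448701417413)) [0.47163709 0.08353174 0.36192776]
pred 319.1927117912526 188.53443051337723
[315 182  13  12 116] [321.40517241 187.53448276] [ 0.49427174 -0.22051717  0.05      ]
37.3083
```

View pics/w4.png

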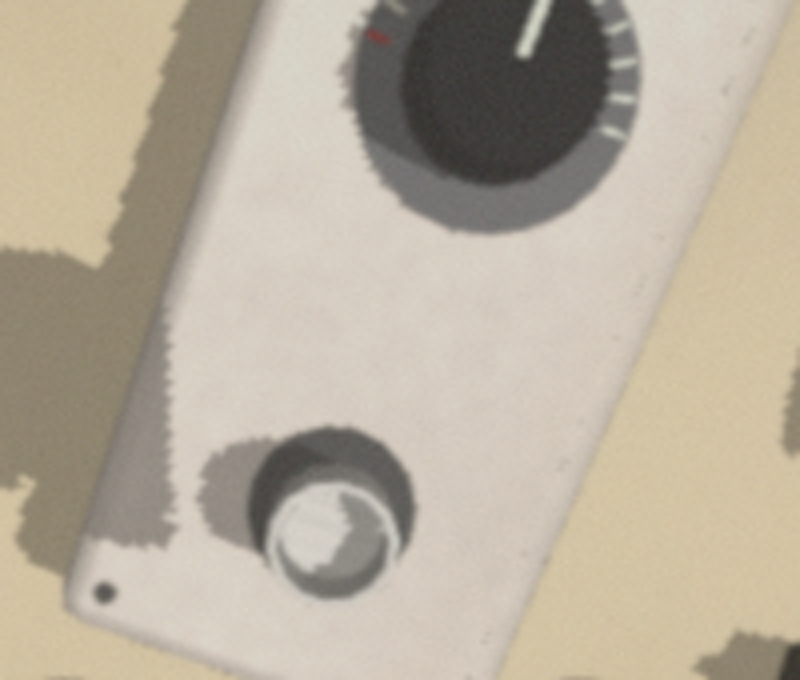

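The pointer now points about 90° clockwise from the red tick, so the dial is on click 6. The rim centre is near (333,540) in the crop; I'll fit it by code.

```bash
cat > ring.py <<'E'
from h import *
import pickle
def fit(d,c0,z,r1,r2,s=1,span=.005):
    # rim = bright annulus between r1 and r2; maximise contrast with just outside
    g=cv2.cvtColor(d["color"],cv2.COLOR_RGB2GRAY).astype(np.float32); t=np.linspace(0,2*np.pi,120)
    def m(c,r):
        P=np.array([proj(d,[c[0]+r*np.cos(a),c[1]+r*np.sin(a),z]) for a in t],np.float32)
        return cv2.remap(g,P[None,:,0],P[None,:,1],cv2.INTER_LINEAR)[0]
    best=max(((np.mean(m((x,y),(r1+r2)/2)-.5*m((x,y),r2+.002)-.5*m((x,y),r1-.002)),x,y) for x in c0[0]+np.arange(-span,span+1e-6,.0005) for y in c0[1]+np.arange(-span,span+1e-6,.0005)))
    return best
E
python3 - <<'E'
from ring import *
w=pickle.load(open("w4.pkl","rb"))
print("wrist",fit(w,CUP,.087,.013,.0155))
print("top",fit(snapshot("top"),CUP,.087,.013,.0155)); print("eye",at(w,322.9,194.6,.087))
t=snapshot("top");im=t["color"].astype(int);m=((im[:,:,2]>im[:,:,0]+40)&(im[:,:,2]>im[:,:,1]+25)).astype(np.uint8)
n,_,st,ce=cv2.connectedComponentsWithStats(m)
for i in range(1,n):
    if st[i,4]>15: print(st[i],ce[i],at(t,*ce[i],.05))
E
```

```text
wrist (np.float32(43.6262), np.float64(0.5065), np.float64(0.019499999999999997))
top (np.float32(29.126322), np.float64(0.506), np.float64(0.017999999999999995))
eye [0.50568624 0.02102289 0.087     ]
[383  12  35  79 404] [394.34405941  58.75990099] [ 0.93630539 -0.30614527  0.05      ]
[469  36   6  23  74] [471.52702703  48.25675676] [ 0.96336949 -0.50649395  0.05      ]
[433  86  23   9  56] [444.66071429  90.69642857] [ 0.8480679  -0.43147933  0.05      ]
[426  89   6   6  20] [428.95  91.1 ] [ 0.84733475 -0.39152634  0.05      ]
[580 171   7   6  28] [583.         173.67857143] [ 0.63022594 -0.75925898  0.05      ]
[559 224   9  13  76] [563.03947368 229.84210526] [ 0.49267553 -0.69771552  0.05      ]
```

Run:
```python
from h import *
B=[.4938,-.2217]; C=[.506,.0183]; k=2.356
bot.move_linear([*B,.08],vel=.2); print(bot.move_linear([*B,.0205],vel=.08,until_force=5))
bot.move_gripper(0); s=bot.read_state(); print(s["finger_gap"]*88,s["finger_force"],s["position"],s["t"])
bot.move_linear([*B,.18],vel=.2); bot.move_linear([*C,.18],vel=.25)
bot.move_linear([*C,.115],vel=.15)
s=bot.read_state(); print(s["finger_gap"]*88,s["finger_force"],s["position"],s["ft_force"])
hit=bot.move_linear([*C,.0885],vel=.02,until_force=4)
s=bot.read_state(); print(hit,s["finger_force"],s["position"],s["ft_force"],s["t"])
```

```text
False
20.803818144134976 29.969857986434363 [ 0.49390099 -0.22175226  0.0206121 ] 39.6583
21.003065708341545 29.965614380780607 [0.50628273 0.01747453 0.11537453] [ 0.08311705 -0.51113755  0.16822862]
True 29.9808312789537 [0.50600446 0.01825314 0.08942923] [-0.60478201 -0.30092384  5.56890536] 43.4917
```

Run:
```python
from h import *
import h; h.PXMM=.388
bot.hold(.3); print(cupshift()); bot.move_gripper(.5); bot.hold(.2)
bot.move_linear([.506,.0183,.20],vel=.1); bot.move_linear([.40,-.2,.3],vel=.25); bot.hold(.3)
t=snapshot("top");im=t["color"].astype(int);m=((im[:,:,2]>im[:,:,0]+40)&(im[:,:,2]>im[:,:,1]+25)).astype(np.uint8)
n,_,st,ce=cv2.connectedComponentsWithStats(m)
for i in range(1,n):
    if 200<ce[i][0]<400 and ce[i][1]>190: print(st[i],ce[i],at(t,*ce[i],.119))
s=snapshot("side"); im=s["color"].astype(int);m=((im[:,:,2]>im[:,:,0]+40)&(im[:,:,2]>im[:,:,1]+25)).astype(np.uint8)
n,_,st,ce=cv2.connectedComponentsWithStats(m)
for i in range(1,n):
    if 255<ce[i][0]<300 and 140<ce[i][1]<200: print("side",st[i],ce[i])
print("side pred cap",proj(s,[.506,.0183,.119]),proj(s,[.506,.0183,.109]),bot.read_state()["t"])
T=side6(); a=cv2.imread("pics/s1.png")
print("dial diff vs. start n/a"); cv2.imwrite("pics/fin.png",T)
```

```text
(-28.350515463917525, 0.71)
[259 221   7   6  34] [262.32352941 223.58823529] [0.50496375 0.01590848 0.119     ]
side [274 168   5   3  14] [275.85714286 169.07142857]
side pred cap (np.float64(275.8129613428398), np.float64(168.55929293752507)) (np.float64(275.9333481844022), np.float64(172.54851649709187)) 47.4667
dial diff vs. start n/a
```

```bash
python3 -c "
from h import *
print(bot.sign_off())"
```

```text
the job is handed in; nothing more can be done
None
```

I've handed the job in: the dial read click 6 in a wrist picture, and the blue-capped vial was lowered to the cup floor at about 5 N, released, and seen upright in the cup by both cameras; I didn't re-check the dial after loading.

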